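# Stand the toppled bench lamp up and turn it off

### The arm

A 6-joint arm with a two-finger parallel gripper is mounted at the origin on the work surface. World frame = base frame: x ahead of the robot, y to its left, z up, the work surface at z = 0. Lengths are in m, angles in rad, forces in N, time in s.
With the tool pointing down it reaches from about 0.3 to 0.875 m from the base axis. Payload 6.4 kg.
Tool frame: the origin (TCP) lies between the finger pads; the fingertips stand 11 mm ahead of it and the grasp point (between the pads) lies 8 mm behind it (ctrl.tcp_to_tips is the distance from the TCP to the fingertips, in m); x points along the fingers, z is the direction in which the jaws open and shut, and the axes are right-handed (so a half turn about x gives the same grasp; the last joint's range is limited). The gripper opens to 85 mm and grips with 20 to 120 N. Pads are 22 mm wide; open, the fingers measure 114 mm over their backs; the gripper's body (76 mm by 85 mm) begins 54 mm behind the grasp point. The pads swing forward as they close: fully open they stand 13 mm farther back than shut.
Start: joints at [-1.38, 0.181, 1.607, -0, 1.354, -0.206], TCP at [0.222, -0.53, 0.242] pointing down, gripper open.
Joint ranges: [-2.99, 2.99], [-0.89, 2.07], [0.3, 2.58], [-1.14, 4.28], [0, 2.63], [-3.12, 3.12]. Speed limits (rad/s): [2.57, 2.57, 3.01, 3.14, 3.14, 3.14].

### API

Orientations are given as a unit quaternion [w, x, y, z].
In Python, from bench import ctrl, eyes, hand_in gives the robot as it stands. The module is installed in compiled form; this text tells all that it offers.
- The arm moves only by the tool step_arm, never from a script. Its arguments are lists of equal length, an entry for each row: "xyz": the shift along the world's x, y, z in mm, a list of three; "spin": the turn about the world's z in rad; "fingers": the opening in per cent of the stroke, from 0 (shut) to 100 (fully open). A call has 1 to 10 rows; each row is the pose to reach, as a shift and turn from the pose commanded when the call began; what a row does not reach only later rows make up. A row lasts 1/10 s, in which the tool goes at most 50 mm and 8.59 degrees, less where a joint would pass 70% of its speed; a pose out of reach is approached as far as the arm can. A call with a gripper value outside its range is refused whole. The fingers move at their own pace and stop on an object; the grip force is fixed at half the most. Time passes only in rows, so rows that repeat a pose let the fingers close. It gives the time, the measured TCP pose, the force and the opening at its end, in the units of the state.
- ctrl.get_obs(): the state, without advancing time (a new reading comes with each control period).
- eyes.camera(name): name is "scene" or "top" or "wrist"; returns the picture (420x560x3 uint8, red, green, blue); there is no depth.
- eyes.camera_model(name): a dict with "vertical_fov" (degrees; the focal length in pixels is half the picture's height over the tangent of half this angle, whatever the lens; pixels are square), "cx", "cy" (the principal point, pixels), "pose" (4x4, takes a point from camera to world coordinates); the wrist camera has in their place "tool_from_camera" (4x4, takes a point from camera to tool coordinates, whose origin is the TCP and whose axes are the tool frame's). Camera axes: x right, y up, looking along -z (the intrinsics and any distortion apply to the point x, -y, -z); pixel columns grow to the right and rows downward; lengths in m; the calibration is good to about 2 mm. The wrist camera is an equidistant fisheye: a pixel r from the principal point sees the ray r / f radians off the axis. A picture is of the moment at which its call begins: read the wrist's pose just before it. camera_model takes no time and is no camera call.
- hand_in(): hands the job in, once; it reports no verdict.
The state is a dict: "time_s": time; "q": joint angles; "dq": joint speeds; "joint_efforts": joint torques, N m; "eef_pos": TCP position; "eef_rot": TCP orientation; "wrist_force": force on the tool from outside, world axes, zero at the start; "torque": the same for the moment, N m; "opening": opening from 0.0 (shut) to 1.0 (fully open).
Only numpy, scipy, OpenCV 4.12 (cv2) and the standard library are available. Lean on these libraries where they do the work, as an engineer would, in place of code of your own. Each camera call takes 0.05 s, during which the arm holds its last target.

### The job

The cordless lamp on the shoe-repair bench has been knocked over: tip it back up so that it stands on its foot, easing it down gently rather than letting it flop over onto its base. Then, with the lamp standing, turn the dimmer knob on its top fully anticlockwise to its off stop. Leave everything else on the bench where it is.

Things in the scene. Friction and masses are not known exactly. Their poses are not given: they have to be found in the camera images.
- lamp: Green cordless bench lamp, toppled on its side; 0.5 to 1 kg, heavy at the base: centre of mass about 35 mm from the underside. Origin: centre of the foot's underside; its z runs up through the post (vertical when it stands). At the start z lies level, pointing away from the robot or to a side, and the lamp rests on the base plate's +x edge and the shade's rim. Sizes: see the points
- lamp_edge (a point): Middle of the -x edge face of the lamp's square base plate; uppermost at the start, 110 mm above the bench. Lamp axes. Plate 110 x 110 x 16 mm (lamp z 6 to 22), over a rubber foot 90 x 90 x 6 (z 0 to 6)
- lamp_shade (a point): Centre of the underside of the lamp's round shade, on the post. Shade 110 mm across at lamp z 116 to 128, narrowing to 60 across at z 154. Brass post 18 across between plate (z 22) and shade
- dimmer (a joint): Angle (rad) of the black dimmer knob on the top of the lamp's shade: 0 at its fully anticlockwise stop (off), grows clockwise seen from above the standing lamp, up to 4.2. Friction about 0.03 N m
- dimmer_grip (a point): On the dimmer knob's axis at the height to grip, lamp z 177 mm. Knob: disc 42 across (lamp z 155 to 162) with an upright grip bar 38 long, 13 wide, top at z 187. The point's x axis runs along the bar and turns with it; a white line marks the bar's -x half
- glue_bottle: Bystander: blue plastic glue bottle with a white cap, standing, 60 across and 160 tall; origin under its centre (mm)
- spray_can: Bystander: red spray can, standing, 54 across and 170 tall; origin under its centre (mm)
- polish_tin: Bystander: dark flat round polish tin, 80 across and 26 high; origin under its centre (mm)
- hammer: Bystander: hammer lying flat along its x, 260 long, wooden handle, steel head at +x; origin at mid-length on the bench (mm)
- brush: Bystander: small dark brush lying along its x, 200 long; origin at mid-length on the bench (mm)
- tack_tray: Bystander: grey tack tray 100 x 80 x 30, origin under its centre (mm)
- shoe_last: Bystander: wooden foot-shaped shoe last, about 245 long, 70 wide, 75 high at the heel (-x); origin on the bench (mm)
There are look-alikes about, which are no part of the job. What is shaped like the lamp but pink or red is not meant.

How it is judged:
On the way, in this order (a step that is already met when the one before it is completed fails the run):
1. the lamp stands upright on its foot, at rest, with the dimmer not yet at off (angle between lamp's own z axis and vertical below 0.06 rad and height (world z) of lamp between -0.005 and 0.008 m and linear speed of lamp below 0.03 m/s and angular speed of lamp below 0.15 rad/s and value of joint dimmer above 0.3 rad), for 0.2 s.
2. the dimmer is at its off stop, the lamp still standing (angle between lamp's own z axis and vertical below 0.06 rad and height (world z) of lamp between -0.005 and 0.008 m and value of joint dimmer below 0.12 rad), for 0.1 s.
At the end, for the whole second after the job is handed in: The lamp stands on its foot on the bench (leaning less than 0.06 rad, its underside within 8 mm of the bench top), at rest, with the dimmer knob within 0.12 rad of its fully anticlockwise stop (all of step 2 and linear speed of lamp below 0.03 m/s and angular speed of lamp below 0.15 rad/s); the robot touches nothing.
It fails at once if the lamp flops over (turns faster than 7 rad/s) (angular speed of lamp above 7 rad/s).
It fails at once if a bystander is moved by more than 40 mm (distance of any of glue_bottle, spray_can, polish_tin, hammer, brush, tack_tray, shoe_last from where it was at the start of the episode above 0.04 m).
It also fails if it takes over 70 s, if anything falls off the work surface, if the arm or the gripper's body presses on something with over 40 N, if the wrist force passes 120 N, or if a joint passes its speed limit or range.

## Working session

There is one attempt and no reset: what is moved stays moved. The work goes in short steps, Python scripts to look and compute and a tool call to move; the robot and the scene stay as the last step left them, time stands still between calls to the robot, and variables do not carry over. Pictures are saved under pics/ and viewed, and the job is handed in when it is done.

Besides the shell and the picture viewer there is one more tool, called after "Request:" as a command line: name --pt "numbers of a row" for each row, then --argument value for the rest. step_arm: Moves the arm, as the interface text tells. Its arguments: {"type":"object","properties":{"xyz":{"type":"array"},"spin":{"type":"array"},"fingers":{"type":"array"}},"required":["xyz","spin","fingers"]}

```bash
mkdir -p pics
cat > h.py <<'E'
import numpy as np, cv2
from bench import ctrl, eyes
def snap(name,fn):
    im=eyes.camera(name); cv2.imwrite('pics/'+fn,im[:,:,::-1]); return im
def ray(name,u,v):
    m=eyes.camera_model(name); f=210/np.tan(np.radians(m['vertical_fov'])/2)
    d=np.array([(u-m['cx'])/f,-(v-m['cy'])/f,-1]); P=np.array(m['pose'])
    return P[:3,3],P[:3,:3]@d
def onz(name,u,v,z):
    o,d=ray(name,u,v); return o+d*(z-o[2])/d[2]
def proj(name,p):
    m=eyes.camera_model(name); f=210/np.tan(np.radians(m['vertical_fov'])/2)
    P=np.array(m['pose']); c=P[:3,:3].T@(np.array(p)-P[:3,3]); return m['cx']-f*c[0]/c[2], m['cy']+f*c[1]/c[2]
E
python3 - <<'E'
from h import *
for n in ['scene','top']:
    snap(n,n+'0.png'); print(n,eyes.camera_model(n))
print(eyes.camera_model('wrist'))
print(ctrl.get_obs())
snap('wrist','wrist0.png')
E
```

```text
scene {'vertical_fov': 44.93879046153324, 'cx': 278.1579534617819, 'cy': 209.84904090511944, 'pose': array([[ 0.63307381, -0.47853844,  0.60845584,  1.68223416],
       [ 0.77392395,  0.37492757, -0.51036364, -0.85261457],
       [ 0.01610175,  0.7939964 ,  0.60770918,  1.17649434],
       [ 0.        ,  0.        ,  0.        ,  1.        ]])}
top {'vertical_fov': 47.42018012903797, 'cx': 278.895173169021, 'cy': 213.10818345257871, 'pose': array([[ 5.89719839e-02,  9.77713504e-01, -2.01490964e-01,
         3.56663454e-01],
       [-9.98259171e-01,  5.79534651e-02, -1.09555200e-02,
         3.55198002e-02],
       [ 9.65739665e-04,  2.01786271e-01,  9.79429103e-01,
         1.44264976e+00],
       [ 0.00000000e+00,  0.00000000e+00,  0.00000000e+00,
         1.00000000e+00]])}
{'vertical_fov': 65.70646984690485, 'cx': 282.2702760586012, 'cy': 211.47271074940468, 'tool_from_camera': array([[ 4.86393882e-04,  3.14028185e-01, -9.49413536e-01,
        -1.30840924e-01],
       [-8.29540478e-04,  9.49413449e-01,  3.14027731e-01,
         8.18773111e-02],
       [ 9.99999538e-01,  6.34835791e-04,  7.22287983e-04,
         7.01498815e-04],
       [ 0.00000000e+00,  0.00000000e+00,  0.00000000e+00,
         1.00000000e+00]])}
{'time_s': 0.1, 'q': array([-1.38033852e+00,  1.81432234e-01,  1.60793230e+00,  2.32704392e-06,
        1.35380282e+00, -2.06296260e-01]), 'dq': array([-2.05620254e-04, -2.99394460e-03, -2.25265986e-03,  1.77711741e-05,
        9.12891421e-04,  5.93792871e-04]), 'joint_efforts': array([-3.89962206e-04, -4.45881486e+01, -3.52241850e+01, -3.48368103e-04,
        4.10656809e-03, -1.22119138e-05]), 'eef_pos': array([ 0.22211941, -0.52983521,  0.2414819 ]), 'eef_rot': array([ 0.58834283,  0.392052  ,  0.58912278, -0.39125732]), 'wrist_force': array([-0.31215676,  0.02021728,  0.20296139]), 'torque': array([0.08407412, 0.00824926, 0.01835239]), 'opening': 0.9997683799965449}
```

View pics/scene0.png

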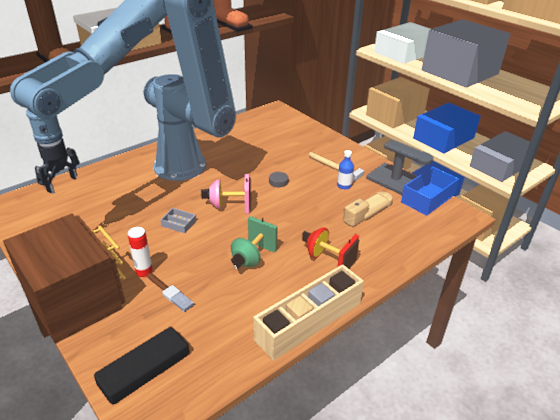

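View pics/top0.png

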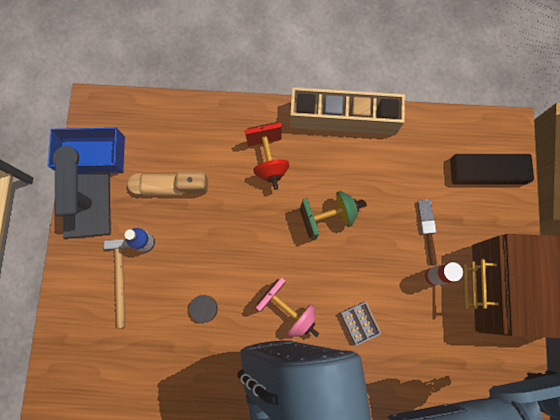

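View pics/wrist0.png

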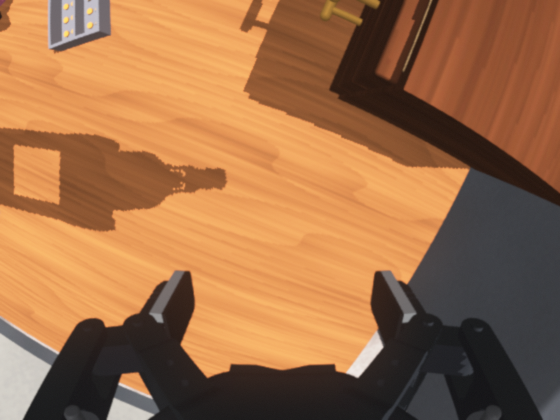

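The scene has three lamp shapes. In the top view, green is at (330,213), pink at (288,308) and red at (267,155); in the scene view, green is at (255,243). The green one is the lamp. Next, close crops to check.

Run:
```python
import cv2,numpy as np
a=cv2.imread('pics/top0.png')[175:255,290:380]; b=cv2.imread('pics/scene0.png')[205:280,220:290]
cv2.imwrite('pics/c1.png',cv2.resize(a,None,fx=8,fy=8,interpolation=cv2.INTER_CUBIC)[:600])
b=cv2.resize(b,None,fx=8,fy=8,interpolation=cv2.INTER_CUBIC);cv2.imwrite('pics/c2.png',b)
```

```text
(no output)
```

View pics/c1.png

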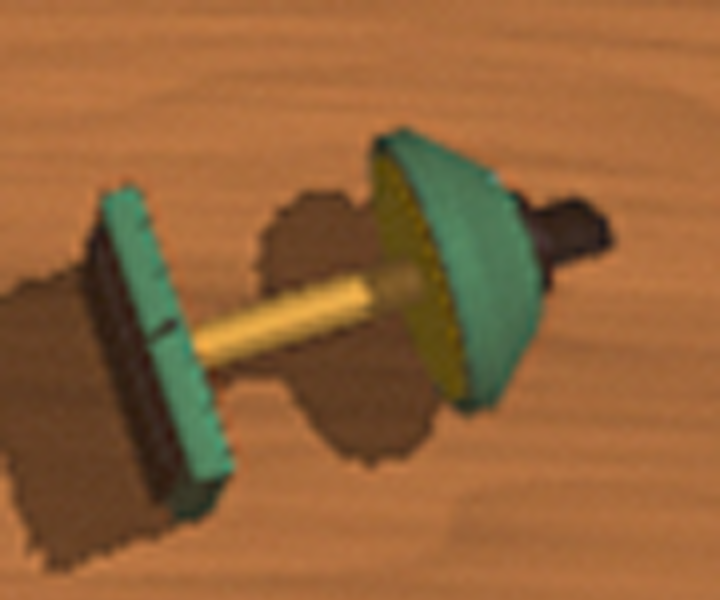

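View pics/c2.png

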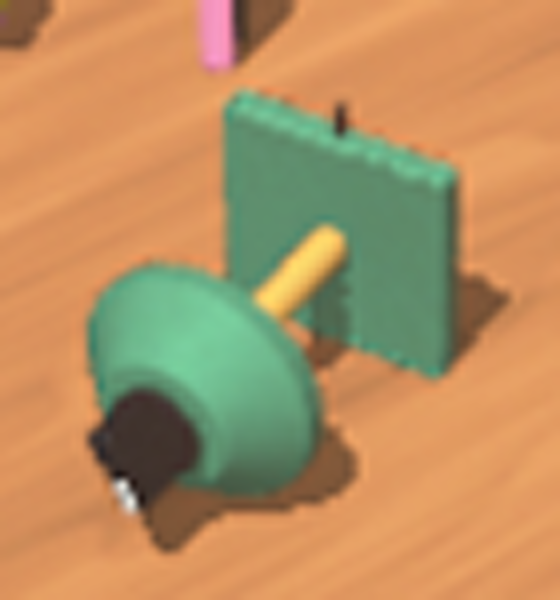

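Top crop: the green lamp's plate is uppermost at left, with top-edge corners at about (303.5,199.5), (307.5,198), (319,233.5) and (314.5,235). The shade and black knob point right, toward -y, with the knob tip at about (366,204). Next I'll fit the pose.

```bash
cat >> h.py <<'E'
from scipy.optimize import least_squares
def lampR(yaw):
    z=np.array([np.cos(yaw),np.sin(yaw),0]); x=np.array([0,0,-1.]); return np.stack([x,np.cross(z,x),z],1)
def lpt(s,p): return np.array([s[0],s[1],0.055])+lampR(s[2])@np.array(p)
E
python3 - <<'E'
from h import *
# lamp y sign: find by geometry; (px, cam, lamp pts)
obs=[('top',303.5,199.4,(-.055,1,.006)),('top',307.3,198.3,(-.055,1,.022)),('top',318.8,233.6,(-.055,-1,.022)),('top',314.4,235,(-.055,-1,.006)),
('scene',220+232/8,205+105/8,(-.055,-1,.006)),('scene',220+455/8,205+175/8,(-.055,1,.022)),('scene',220+440/8,205+372/8,(.055,1,.022))]
def res(s,sg):
    r=[]
    for c,u,v,p in obs:
        q=proj(c,lpt(s,(p[0],p[1]*sg*.055,p[2]))); r+=[q[0]-u,q[1]-v]
    return np.array(r)
for sg in(1,-1):
    o=least_squares(res,[.5,-.05,-1.3],args=(sg,)); print(sg,o.x,o.cost,o.fun.round(1))
    s=o.x
    if o.cost<100: print(lpt(s,(0,0,.116)),lpt(s,(0,0,.177)),proj('top',lpt(s,(0,0,.187))),proj('scene',lpt(s,(0,0,.187))), proj('top',lpt(s,(-.055,0,.116))))
E
```

```text
1 [ 0.6229057  -0.02714798 -1.18132405] 11.84192836122323 [-2.  -0.5 -0.5 -1.1  1.1 -0.6  0.1 -0.2 -0.2 -3.3 -2.1  0.7 -0.6  0.8]
[ 0.66695093 -0.13446069  0.055     ] [ 0.69011265 -0.19089237  0.055     ] (np.float64(364.09052421390817), np.float64(201.0023046927389)) (np.float64(234.5507860514251), np.float64(264.17263202523725)) (np.float64(344.25262168111885), np.float64(204.49254602841322))
-1 [ 0.63283213 -0.05437372 -4.38908172] 56.28685749765696 [ 4.9 -2.5 -4.3  0.  -5.2  1.4  4.7 -1.5 -2.4 -1.2 -0.4 -1.2  1.1 -1.1]
[0.59597845 0.0556163  0.055     ] [0.57659849 0.11345589 0.055     ] (np.float64(253.06697677345167), np.float64(234.57350787563516)) (np.float64(287.738761869914), np.float64(208.23096943586987)) (np.float64(276.3393013203454), np.float64(225.03487351795374))
```

```bash
cat >> h.py <<'E'
from scipy.spatial.transform import Rotation as Ro
def toolR(o): q=o['eef_rot']; return Ro.from_quat([q[1],q[2],q[3],q[0]]).as_matrix()
def wproj(p,o=None):
    o=o or ctrl.get_obs(); m=eyes.camera_model('wrist'); T=np.array(m['tool_from_camera'])
    f=210/np.tan(np.radians(m['vertical_fov'])/2)
    t=toolR(o).T@(np.array(p)-o['eef_pos']); c=T[:3,:3].T@(t-T[:3,3])
    d=np.array([c[0],-c[1],-c[2]]); th=np.arctan2(np.hypot(d[0],d[1]),d[2]); r=f*th; n=np.hypot(d[0],d[1])
    return m['cx']+r*d[0]/n, m['cy']+r*d[1]/n
E
python3 - <<'E'
from h import *
o=ctrl.get_obs(); R=toolR(o); print(R.round(3), 'zyaw',np.arctan2(R[1,2],R[0,2]), 'yyaw',np.arctan2(R[1,1],R[0,1]))
s=[.6229,-.0271,-1.181]
p=lpt(s,(0,0,.069)); print(p, (p-o['eef_pos'])*1000)
for n,q in dict(tin=(203,308),can=(450,272),brush=(430,230),last=(165,183)).items(): print(n,onz('top',*q,0.03).round(3))
E
```

```text
[[-0.     0.922  0.386]
 [ 0.001  0.386 -0.922]
 [-1.     0.    -0.001]] zyaw -1.1739998486769252 yyaw 0.39679608873828814
[ 0.64912    -0.09092407  0.055     ] [ 426.96120298  438.99207777 -186.59569286]
tin [0.354 0.254 0.03 ]
can [ 0.5   -0.462  0.03 ]
brush [ 0.622 -0.404  0.03 ]
last [0.72  0.404 0.03 ]
```

Request:
step_arm --pt "22 22 10" --pt "55 57 20" --pt "90 92 30" --pt "125 128 40" --pt "160 164 40" --pt "195 200 40" --pt "230 236 40" --pt "265 272 40" --pt "300 308 40" --pt "335 344 40" --spin '[0,0,0,0,0,0,0,0,0,0]' --fingers '[100,100,100,100,100,53,53,53,53,53]'

```text
time_s: 1.15
eef_pos: [0.5563, -0.1866, 0.2821]
eef_rot: [0.589, 0.392, 0.589, -0.392]
wrist_force: [0.8, -0.9, -0.1]
opening: 0.527
```

Request:
step_arm --pt "30 31 0" --pt "60 62 0" --pt "82 85 0" --pt "92 95 0" --pt "92 95 0" --pt "92 95 0" --spin '[0,0,0,0,0,0]' --fingers '[53,53,53,53,53,53]'

```text
time_s: 1.75
eef_pos: [0.6466, -0.0942, 0.2819]
eef_rot: [0.588, 0.391, 0.589, -0.392]
wrist_force: [0.0, -0.8, 0.1]
opening: 0.528
```

Run:
```python
from h import *
o=ctrl.get_obs(); print(o['time_s'],o['eef_pos'],o['opening'],o['wrist_force'])
im=snap('wrist','w1.png').copy()
snap('top','t1.png')
s=[.6229,-.0271,-1.181]
for p in [(-.055,.055,.006),(-.055,-.055,.006),(-.055,-.055,.022),(-.055,.055,.022),(-.055,0,.116),(0,0,.187),(-.009,0,.116),(-.009,0,.022)]:
    q=wproj(lpt(s,p),o); print(p,np.round(q,1)); cv2.circle(im,(int(q[0]),int(q[1])),3,(255,0,255),1)
cv2.imwrite('pics/w1b.png',im[:,:,::-1])
```

```text
1.75 [ 0.64655027 -0.09415651  0.28186585] 0.528426738495799 [ 0.02851471 -0.84580873  0.10252183]
(-0.055, 0.055, 0.006) [212.9 133.1]
(-0.055, -0.055, 0.006) [218.3 241.5]
(-0.055, -0.055, 0.022) [233.6 241.7]
(-0.055, 0.055, 0.022) [229.6 132.7]
(-0.055, 0, 0.116) [328.3 190.1]
(0, 0, 0.187) [381.9 179.1]
(-0.009, 0, 0.116) [322.7 179.6]
(-0.009, 0, 0.022) [237.5 179.1]
```

View pics/w1b.png

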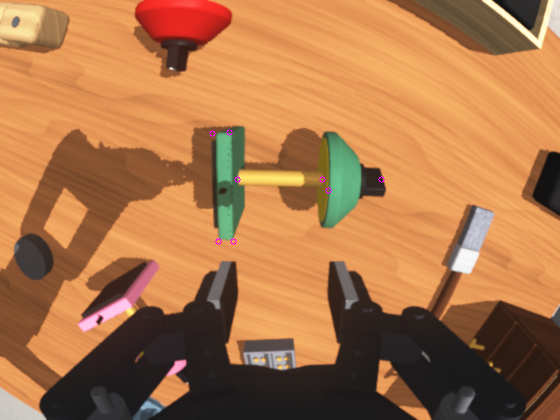

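Run:
```python
import cv2
a=cv2.imread('pics/w1.png')[120:250,200:400]; cv2.imwrite('pics/c3.png',cv2.resize(a,None,fx=4,fy=4,interpolation=cv2.INTER_CUBIC))
```

```text
(no output)
```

View pics/c3.png

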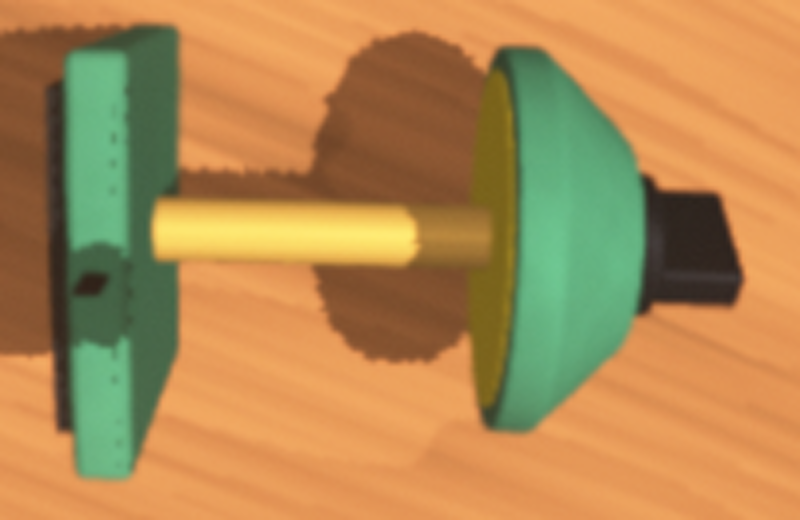

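Run:
```python
from h import *
o=ctrl.get_obs()
W=[(216.5,133,(-.055,.055,.006)),(232,132.5,(-.055,.055,.022)),(233,239.5,(-.055,-.055,.022)),(219,239.5,(-.055,-.055,.006)),(200+605/4,120+250/4,None)][:4]
T=[(303.5,199.4,(-.055,.055,.006)),(307.3,198.3,(-.055,.055,.022)),(318.8,233.6,(-.055,-.055,.022)),(314.4,235,(-.055,-.055,.006))]
def res(s):
    r=[]
    for u,v,p in W: r+=list(np.array(wproj(lpt(s,p),o))-(u,v))
    for u,v,p in T: r+=list(np.array(proj('top',lpt(s,p)))-(u,v))
    return np.array(r)
f=least_squares(res,[.62,-.03,-1.18]);s=f.x;print(s,f.fun.round(1))
R=toolR(o);print('toolz yaw',np.arctan2(R[1,2],R[0,2]))
p=lpt(s,(0,0,.069));print(p,(p-o['eef_pos'])*1e3)
# rim & post check
print([np.round(wproj(lpt(s,q),o),1) for q in [(-.055,0,.116),(0,0,.187),(-.009,0,.022),(0,.055,.128),(0,-.055,.128)]])
z=lampR(s[2])[:,2]; print('u',-z, 'pivot',lpt(s,(.055,0,.006)))
```

```text
[ 0.62435524 -0.02845512 -1.20979119] [-0.7 -0.9  0.5 -0.3  0.4  1.7 -0.9  1.1 -1.  -1.1  0.6 -1.6  1.1 -0.7
  0.1 -0.4]
toolz yaw -1.1756384028920381
[ 0.64872706 -0.09300753  0.055     ] [   2.35529528    1.79923293 -227.26191991]
[array([329.4, 192.1]), array([382.4, 182.5]), array([238.6, 178.7]), array([336.3, 131.8]), array([329.4, 225.4])]
u [-0.35321476  0.93554227 -0.        ] pivot [ 0.62647453 -0.03406837  0.        ]
```

Request:
step_arm --pt "2 2 -40" --pt "2 2 -80" --pt "2 2 -110" --pt "2 2 -135" --pt "2 2 -155" --pt "2 2 -168" --pt "2 2 -176" --pt "2 2 -179" --pt "2 2 -179" --spin '[-0.03,-0.03,-0.03,-0.03,-0.03,-0.03,-0.03,-0.03,-0.03]' --fingers '[53,53,53,53,53,53,53,53,53]'

```text
time_s: 2.75
eef_pos: [0.6494, -0.0918, 0.1038]
eef_rot: [0.583, 0.401, 0.582, -0.4]
wrist_force: [-1.1, 0.1, 0.2]
opening: 0.53
```

Run:
```python
from h import *
o=ctrl.get_obs(); print(o['time_s'],o['eef_pos'],o['opening'],o['wrist_force'],ctrl.tcp_to_tips)
snap('wrist','w2.png'); a=snap('scene','s2.png')
cv2.imwrite('pics/s2c.png',cv2.resize(a[130:290,180:330,::-1],None,fx=4,fy=3.75,interpolation=cv2.INTER_CUBIC))
```

```text
2.75 [ 0.64943698 -0.09181509  0.103809  ] 0.5298034313491152 [-1.05519682  0.0974002   0.1675059 ] 0.011
```

View pics/w2.png

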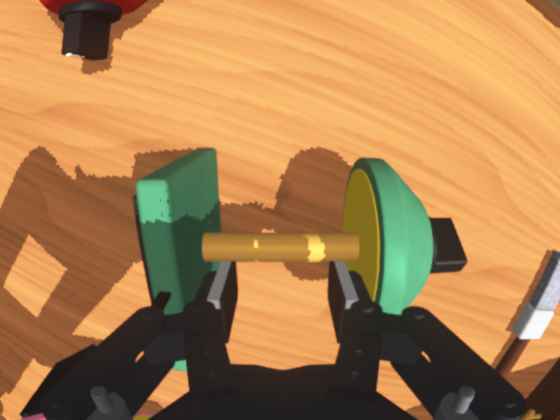

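View pics/s2c.png

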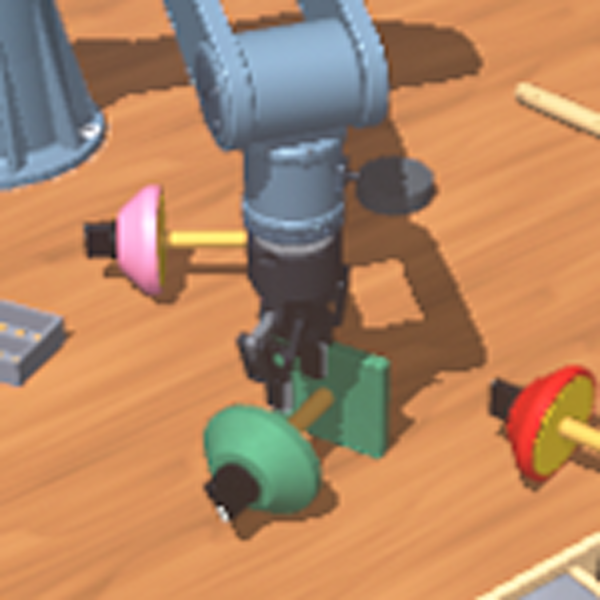

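Request:
step_arm --pt "-2 7 0" --pt "-5 13 0" --pt "-7 19 0" --pt "-9 24 0" --pt "-11 28 0" --pt "-11 28 0" --spin '[0,0,0,0,0,0]' --fingers '[53,53,53,53,53,53]'

```text
time_s: 3.45
eef_pos: [0.6379, -0.0625, 0.1033]
eef_rot: [0.583, 0.4, 0.583, -0.4]
wrist_force: [1.2, -1.7, 0.1]
opening: 0.531
```

Run:
```python
from h import *
o=ctrl.get_obs(); print(o['time_s'],o['eef_pos'],o['opening'],o['wrist_force'],ctrl.tcp_to_tips)
snap('wrist','w3.png'); a=snap('scene','s3.png')
cv2.imwrite('pics/s3c.png',cv2.resize(a[130:290,180:330,::-1],None,fx=4,fy=3.75,interpolation=cv2.INTER_CUBIC))
```

```text
3.45 [ 0.63791295 -0.06254587  0.10328286] 0.5308173151250746 [ 1.22290402 -1.65347143  0.09431092] 0.011
```

View pics/w3.png

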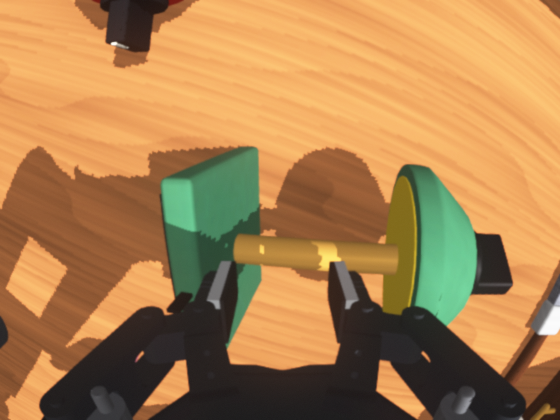

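View pics/s3c.png

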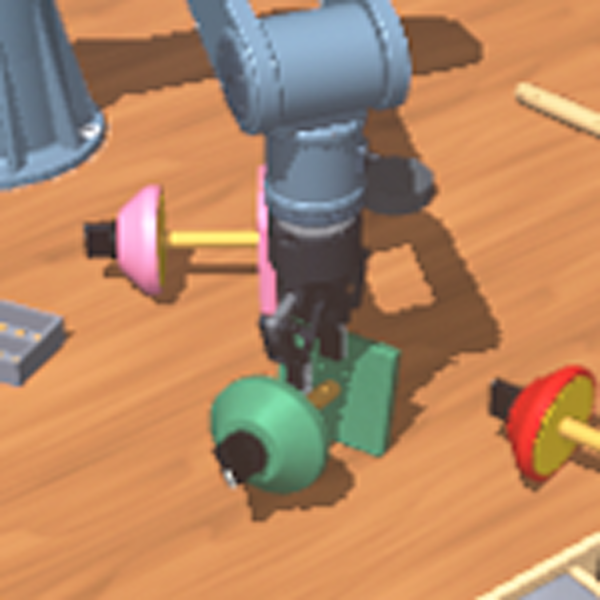

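The lamp is pivoting without sliding. I'll carry on slowly.

Request:
step_arm --pt "-2 6 0" --pt "-5 12 1" --pt "-7 18 2" --pt "-9 23 3" --pt "-9 23 3" --spin '[0,0,0,0,0]' --fingers '[53,53,53,53,53]'

```text
time_s: 4.05
eef_pos: [0.629, -0.0395, 0.1066]
eef_rot: [0.583, 0.4, 0.583, -0.4]
wrist_force: [0.4, -1.0, 0.2]
opening: 0.526
```

```bash
cat > look.py <<'E'
import sys
from h import *
k=sys.argv[1]
o=ctrl.get_obs(); print(o['time_s'],o['eef_pos'],o['opening'],o['wrist_force'])
w=snap('wrist','w%s.png'%k); a=snap('scene','s%s.png'%k)
b=cv2.resize(a[130:290,190:340,::-1],(394,420),interpolation=cv2.INTER_CUBIC)
cv2.imwrite('pics/v%s.png'%k,cv2.hconcat([cv2.resize(w[:,:,::-1],(400,300)),b[:300+0,:]]) if 0 else cv2.hconcat([cv2.resize(w[:,80:480,::-1],(400,420)),b]))
E
python3 look.py 4
```

```text
4.05 [ 0.62898901 -0.03953249  0.1066154 ] 0.526295508661587 [ 0.41217202 -0.96898976  0.20428975]
```

View pics/v4.png

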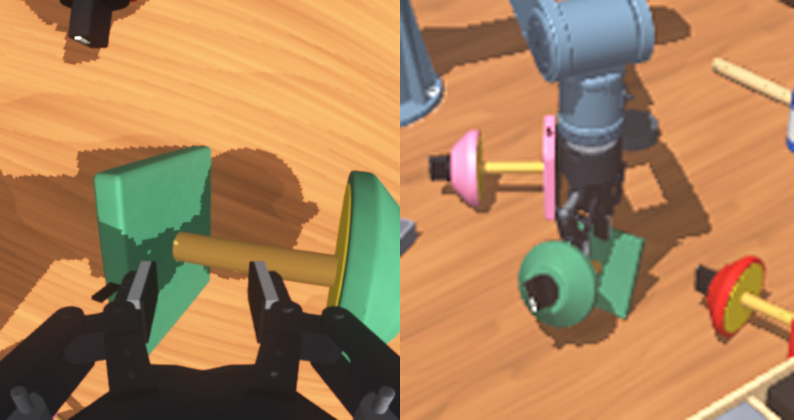

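Request:
step_arm --pt "-2 5 0" --pt "-4 10 0" --pt "-5 14 0" --pt "-6 17 0" --pt "-6 17 0" --spin '[0,0,0,0,0]' --fingers '[53,53,53,53,53]'

```text
time_s: 4.65
eef_pos: [0.6253, -0.0255, 0.1089]
eef_rot: [0.585, 0.4, 0.58, -0.401]
wrist_force: [-0.2, -7.0, 8.2]
opening: 0.528
```

```bash
python3 look.py 5
```

```text
4.65 [ 0.62528254 -0.02549941  0.10888781] 0.5276973856801693 [-0.19392081 -6.97871411  8.23490528]
```

View pics/v5.png

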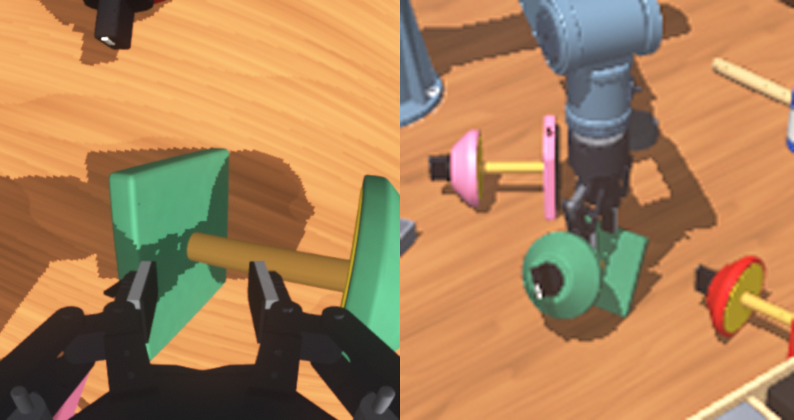

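Run:
```python
import cv2
a=cv2.imread('pics/w5.png')[220:390,150:480]; cv2.imwrite('pics/c5.png',cv2.resize(a,(792,408),interpolation=cv2.INTER_CUBIC))
a=cv2.imread('pics/s5.png')[190:260,230:290]; cv2.imwrite('pics/c5b.png',cv2.resize(a,(480,560),interpolation=cv2.INTER_CUBIC))
```

```text
(no output)
```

View pics/c5.png

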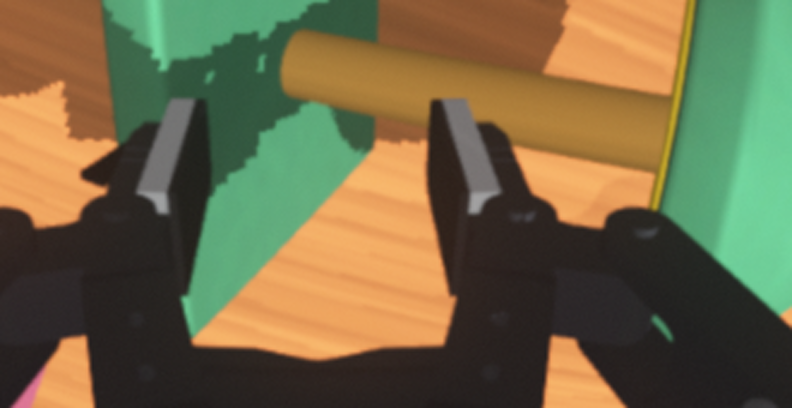

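View pics/c5b.png

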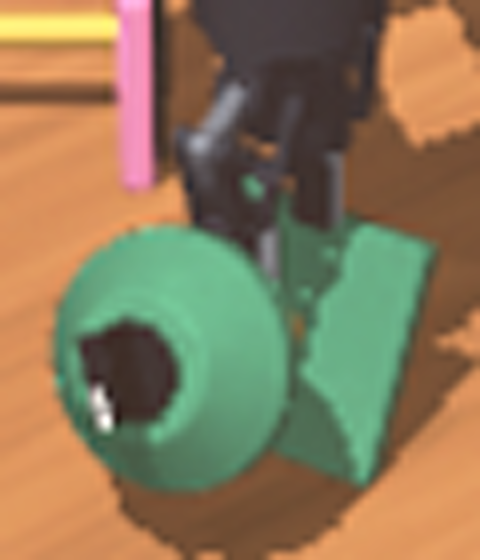

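Request:
step_arm --pt "-1 2 0" --pt "-2 5 0" --pt "-2 5 0" --pt "-2 5 0" --spin '[0,0,0,0]' --fingers '[48,42,40,40]'

```text
time_s: 5.15
eef_pos: [0.6205, -0.0177, 0.1056]
eef_rot: [0.582, 0.4, 0.583, -0.4]
wrist_force: [-0.5, 0.2, -0.3]
opening: 0.396
```

```bash
python3 look.py 6
```

```text
5.15 [ 0.62052417 -0.01774046  0.10555633] 0.3963072455001473 [-0.5407702   0.23627866 -0.32631223]
```

View pics/v6.png

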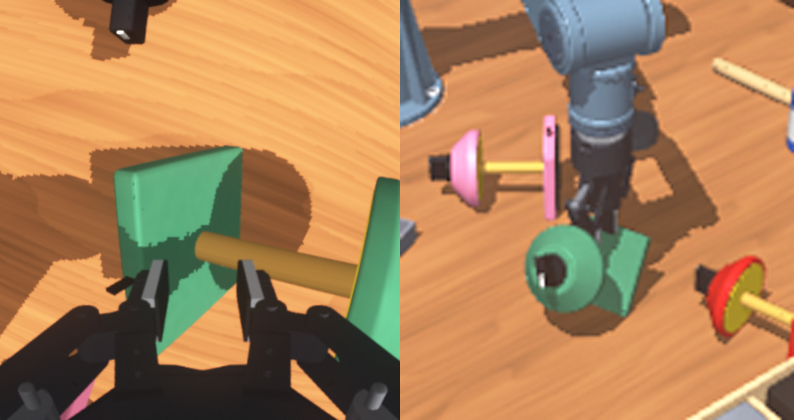

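Request:
step_arm --pt "-1 4 2" --pt "-3 8 3" --pt "-4 11 3" --pt "-5 13 3" --pt "-5 13 3" --spin '[0,0,0,0,0]' --fingers '[40,40,40,40,40]'

```text
time_s: 5.75
eef_pos: [0.6161, -0.0049, 0.1094]
eef_rot: [0.583, 0.4, 0.583, -0.4]
wrist_force: [0.5, 1.3, 0.7]
opening: 0.4
```

```bash
python3 look.py 7
```

```text
5.75 [ 0.61612256 -0.00494899  0.10940528] 0.39998771654016346 [0.46616909 1.28978395 0.67648831]
```

View pics/v7.png

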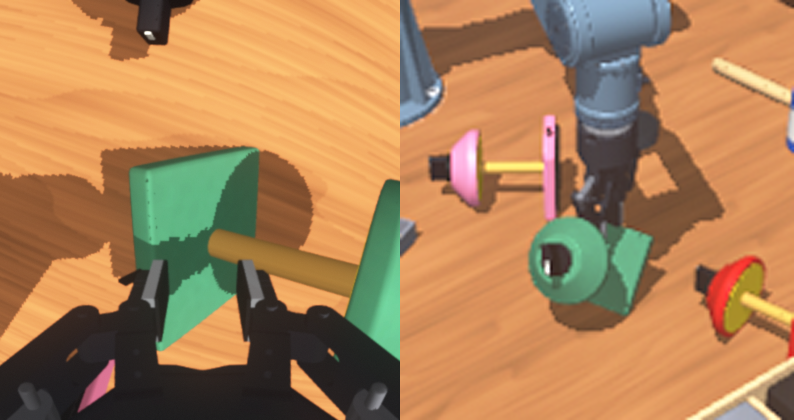

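Request:
step_arm --pt "-1 3 1" --pt "-2 6 2" --pt "-3 9 2" --pt "-4 11 2" --pt "-4 11 2" --spin '[0,0,0,0,0]' --fingers '[40,40,40,40,40]'

```text
time_s: 6.35
eef_pos: [0.6121, 0.006, 0.1114]
eef_rot: [0.583, 0.4, 0.583, -0.4]
wrist_force: [-1.0, 0.2, 1.3]
opening: 0.401
```

```bash
python3 look.py 8
```

```text
6.35 [0.61214338 0.00598051 0.11138644] 0.40127432788888734 [-1.02942666  0.20258169  1.30141292]
```

View pics/v8.png

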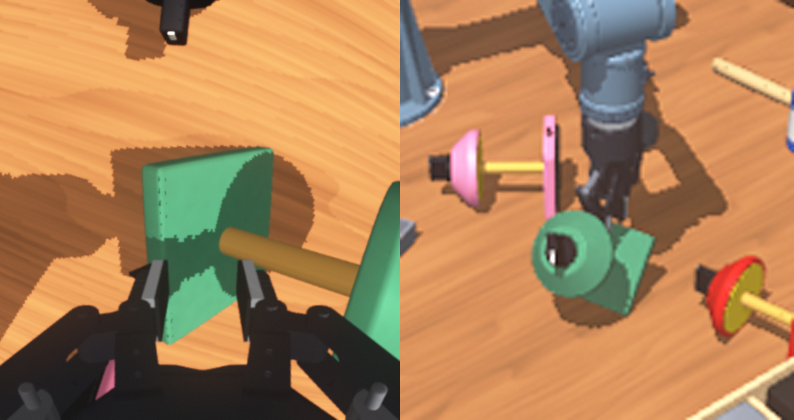

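Run:
```python
import cv2
a=cv2.imread('pics/w8.png')[130:380,180:540]; cv2.imwrite('pics/c8.png',cv2.resize(a,(792,550),interpolation=cv2.INTER_CUBIC))
```

```text
(no output)
```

View pics/c8.png

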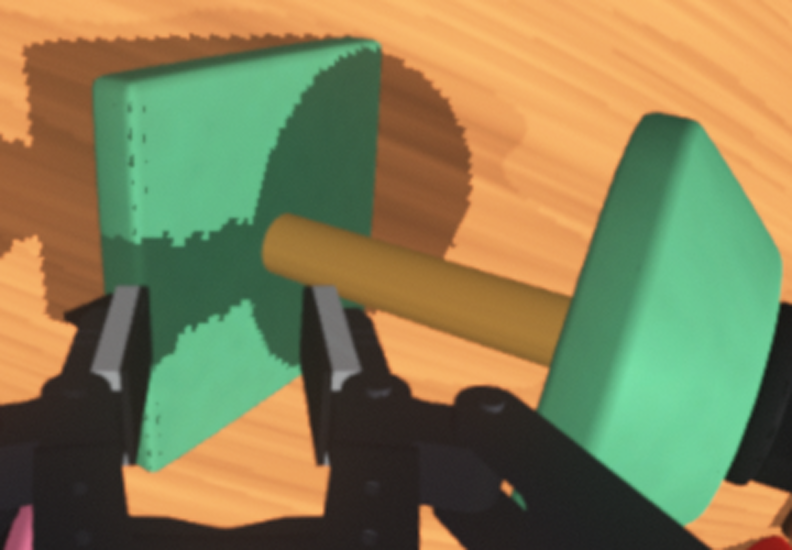

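```bash
cat >> h.py <<'E'
def tR(yaw,ph):
    z0=np.array([np.cos(yaw),np.sin(yaw),0]); up=np.array([0,0,1.]); x0=-up
    z=z0*np.cos(ph)+up*np.sin(ph); x=-(up*np.cos(ph)-z0*np.sin(ph)); return np.stack([x,np.cross(z,x),z],1)
def tpt(s,p): # s: pivot x,y,yaw,phi  (pivot = lamp (55,0,6) on bench)
    return np.array([s[0],s[1],0])+tR(s[2],s[3])@(np.array(p)-[.055,0,.006])
def fitw(W,s0,o):
    def res(s): return np.concatenate([np.array(wproj(tpt(s,p),o))-(u,v) for u,v,p in W])
    f=least_squares(res,s0); return f.x,f.fun.round(1)
E
python3 - <<'E'
from h import *
o=ctrl.get_obs()
W=[(240.5,167.3,(-.055,.055,.022)),(223.2,167.7,(-.055,.055,.006)),(352.7,149,(.055,.055,.022)),(249,343.6,(-.055,-.055,.022)),(303.6,240.5,(0,0,.022))]
s,r=fitw(W,[.6265,-.034,-1.2,.6],o); print(s,np.degrees(s[3]),r)
u=np.array([-np.cos(s[2]),-np.sin(s[2])]); print('tool u', (o['eef_pos'][:2]-s[:2])@u)
for p in [(-.055,0,.022),(-.055,0,.116),(-.009,0,.06),(-.009,0,.116)]:
    q=tpt(s,p); print(p,'u',(q[:2]-s[:2])@u,'h',q[2])
E
```

```text
[ 0.62530657 -0.03275454 -1.21916252  0.7175548 ] 41.11286153644727 [ 0.1  0.2 -3.7 -4.1  2.5 -0.3 -1.4  6.2  3.6  1. ]
tool u 0.04056552526151311
(-0.055, 0, 0.022) u 0.06027522955501874 h 0.09339644908715637
(-0.055, 0, 0.116) u -0.010545856420252275 h 0.15520562139421182
(-0.009, 0, 0.06) u 0.0013983870743288645 h 0.08372600858508872
(-0.009, 0, 0.116) u -0.0407928981875347 h 0.12054849421482389
```

φ is about 41°, past balance. The shade rim is resting on the rear knuckle as planned, and nothing has slid. Next I'll lower it slowly by retreating along u.

Request:
step_arm --pt "-1 4 0" --pt "-3 9 0" --pt "-5 14 0" --pt "-7 19 -1" --pt "-9 24 -1" --pt "-10 29 -2" --pt "-12 34 -2" --pt "-14 39 -3" --pt "-16 43 -4" --pt "-16 43 -4" --spin '[0,0,0,0,0,0,0,0,0,0]' --fingers '[40,40,40,40,40,40,40,40,40,40]'

```text
time_s: 7.45
eef_pos: [0.5959, 0.0493, 0.1071]
eef_rot: [0.583, 0.4, 0.583, -0.4]
wrist_force: [-0.9, 1.2, 0.5]
opening: 0.404
```

```bash
python3 look.py 9
```

```text
7.45 [0.59591066 0.04925501 0.10714671] 0.40415868029361285 [-0.86033321  1.23948039  0.54231343]
```

View pics/v9.png

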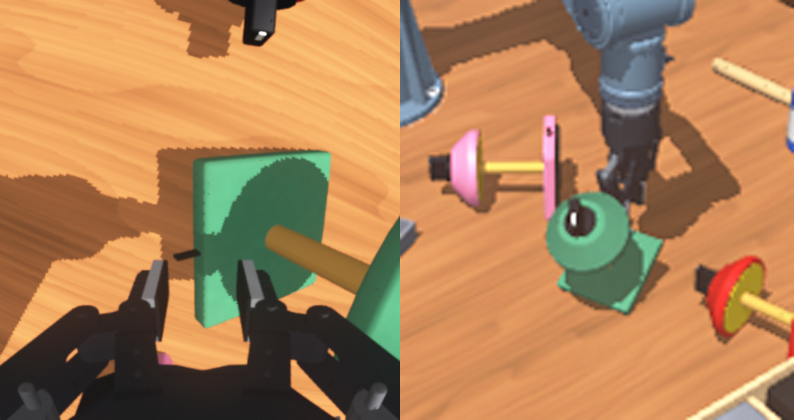

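Request:
step_arm --pt "-1 4 -1" --pt "-3 8 -2" --pt "-4 12 -3" --pt "-6 16 -4" --pt "-7 20 -6" --pt "-8 24 -7" --pt "-10 28 -9" --pt "-11 32 -11" --pt "-13 36 -13" --pt "-13 36 -13" --spin '[0,0,0,0,0,0,0,0,0,0]' --fingers '[40,40,40,40,40,40,40,40,40,40]'

```text
time_s: 8.55
eef_pos: [0.5829, 0.0854, 0.0942]
eef_rot: [0.583, 0.4, 0.583, -0.4]
wrist_force: [-1.3, 3.5, 3.2]
opening: 0.4
```

```bash
python3 look.py 10
```

```text
8.55 [0.58293711 0.08536959 0.09415449] 0.3998886812775101 [-1.28611564  3.51683273  3.17866663]
```

View pics/v10.png

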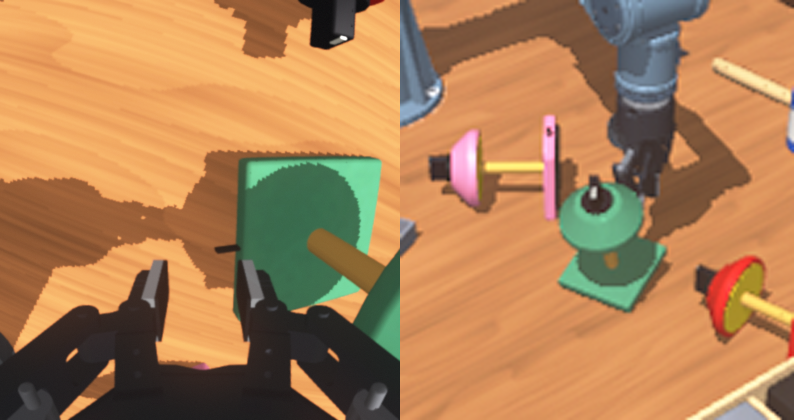

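Request:
step_arm --pt "-1 3 -2" --pt "-2 6 -4" --pt "-3 9 -6" --pt "-5 13 -8" --pt "-6 17 -11" --pt "-7 20 -14" --pt "-9 24 -16" --pt "-10 28 -19" --pt "-12 32 -21" --pt "-13 35 -22" --spin '[0,0,0,0,0,0,0,0,0,0]' --fingers '[40,40,40,40,40,40,40,40,40,40]'

```text
time_s: 9.65
eef_pos: [0.5694, 0.1198, 0.0714]
eef_rot: [0.582, 0.4, 0.583, -0.401]
wrist_force: [-0.4, 2.5, -1.8]
opening: 0.397
```

```bash
python3 look.py 11
```

```text
9.65 [0.56941797 0.11983547 0.07139213] 0.3968284307647579 [-0.37913052  2.45240525 -1.8039879 ]
```

View pics/v11.png

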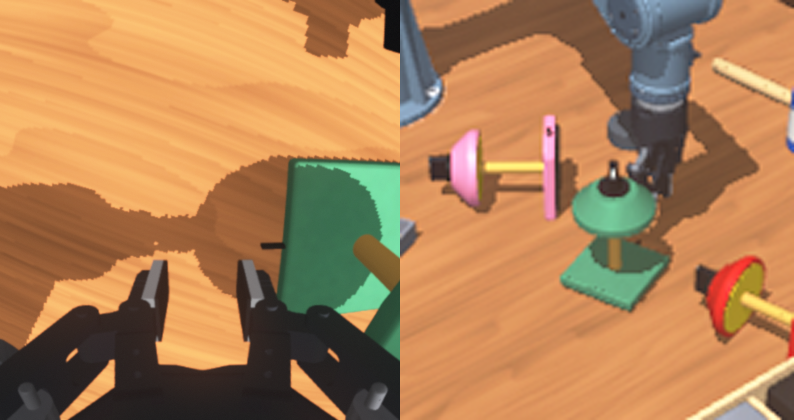

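Request:
step_arm --pt "-1 2 -1" --pt "-1 4 -2" --pt "-2 6 -2" --pt "-3 8 -3" --pt "-3 10 -3" --pt "-4 12 -3" --pt "-5 15 -3" --pt "-6 18 -3" --pt "-6 18 -3" --spin '[0,0,0,0,0,0,0,0,0]' --fingers '[40,40,40,40,40,40,40,40,40]'

```text
time_s: 10.65
eef_pos: [0.564, 0.138, 0.0693]
eef_rot: [0.583, 0.4, 0.583, -0.4]
wrist_force: [0.4, 0.5, 0.2]
opening: 0.402
```

```bash
python3 look.py 12
```

```text
10.65 [0.56401019 0.13801643 0.06929914] 0.40236347557144403 [0.42901935 0.5352736  0.20878079]
```

View pics/v12.png

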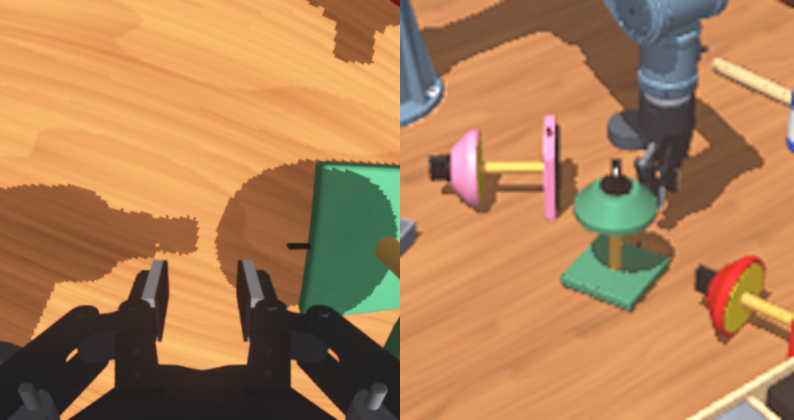

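Request:
step_arm --pt "-6 16 0" --pt "-10 28 20" --pt "-12 32 60" --pt "-12 32 105" --pt "-12 32 150" --pt "-12 32 190" --pt "-2 0 225" --pt "10 -40 245" --pt "25 -80 250" --pt "36 -110 250" --spin '[0,0,0,0,0,0,0,0,0,0]' --fingers '[40,40,40,40,40,60,85,90,90,90]'

```text
time_s: 11.75
eef_pos: [0.6012, 0.0264, 0.3213]
eef_rot: [0.584, 0.401, 0.582, -0.4]
wrist_force: [0.4, 0.4, -0.3]
opening: 0.902
```

Request:
step_arm --pt "6 -7 0" --pt "6 -7 0" --pt "6 -7 0" --spin '[0,0,0]' --fingers '[90,90,90]'

```text
time_s: 12.05
eef_pos: [0.6057, 0.022, 0.3188]
eef_rot: [0.582, 0.4, 0.583, -0.4]
wrist_force: [0.2, 0.7, -1.3]
opening: 0.899
```

```bash
python3 look.py 13
python3 - <<'E'
from h import *
a=cv2.imread('pics/s13.png')[140:270,200:330]; cv2.imwrite('pics/c13.png',cv2.resize(a,(585,585),interpolation=cv2.INTER_CUBIC))
E
```

```text
12.05 [0.60573179 0.02197407 0.31881049] 0.8985928989723456 [ 0.19216238  0.67863659 -1.31261752]
```

View pics/w13.png

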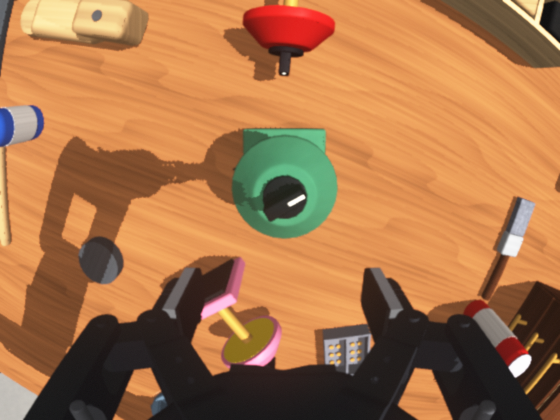

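View pics/c13.png

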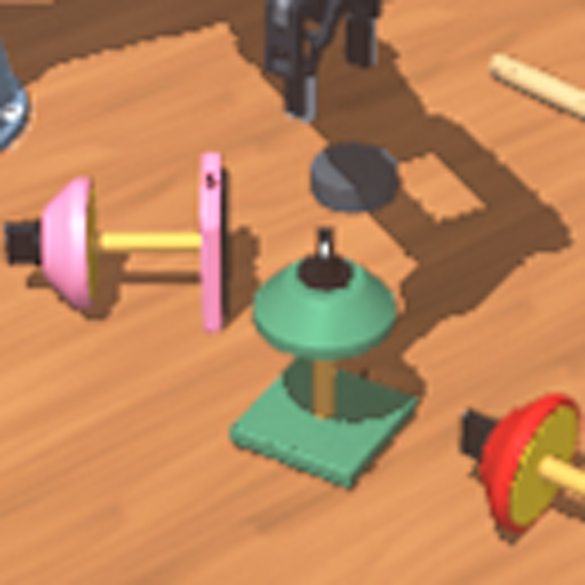

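```bash
python3 - <<'E'
from h import *
a=cv2.imread('pics/w13.png')[120:250,220:350]; cv2.imwrite('pics/c14.png',cv2.resize(a,(598,598),interpolation=cv2.INTER_CUBIC))
o=ctrl.get_obs()
# backproject fn: wrist pixel -> world at height z
E
cat >> h.py <<'E'
def wonz(u,v,z,o=None):
    o=o or ctrl.get_obs(); f=lambda p: np.array(wproj([p[0],p[1],z],o))-(u,v)
    return least_squares(f,o['eef_pos'][:2]).x
E
```

```text
(no output)
```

View pics/c14.png

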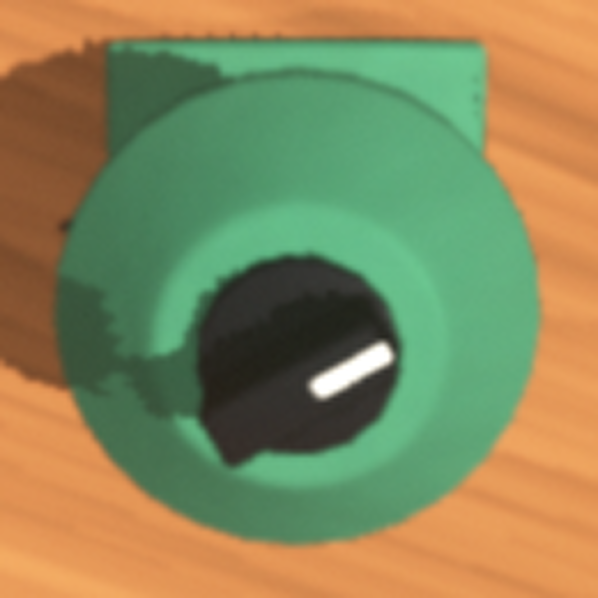

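Run:
```python
from h import *
o=ctrl.get_obs(); print(o['q'].round(3),o['eef_pos'])
P=lambda x,y:(220+x/4.6,120+y/4.6)
a=wonz(*P(392,350),.187,o); b=wonz(*P(313,391),.187,o); c=wonz(*P(222,432),.187,o)
print(a,b,c,'centre',(a+c)/2,'len',np.linalg.norm(a-c)); d=a-c; print('white dir',np.arctan2(d[1],d[0]),np.arctan2(*(a-b)[::-1]))
R=toolR(o); print('toolz',np.arctan2(R[1,2],R[0,2]))
# shade top circle r=30 at z=.154 : left (152,345) right(447,345)
print('shade top',wonz(*P(152,345),.154,o),wonz(*P(447,345),.154,o),wonz(*P(300,203),.154,o),wonz(*P(300,490),.154,o))
# plate far corners
p=[wonz(*P(108,42),.022,o),wonz(*P(486,42),.022,o)];print(p,np.arctan2(*(p[1]-p[0])[::-1]))
```

```text
[-0.159  0.198  1.432  0.     1.512  1.043] [0.60567669 0.02231125 0.31908567]
[0.62068216 0.00702528] [0.60817403 0.01763717] [0.59467487 0.03049798] centre [0.60767852 0.01876163] len 0.03503350763794343
white dir -0.7342183602353497 -0.7035642976594475
toolz -1.2022169914820542
shade top [0.59618693 0.04793033] [ 0.61804734 -0.00870074] [0.63463945 0.03020439] [0.57744138 0.00799831]
[array([0.63776478, 0.08897994]), array([ 0.67663529, -0.01152634])] -1.2017668310767031
```

The bar is centred near (0.607,0.019) and the white half points at yaw -0.72. The jaws need a spin of -1.09. Off should then be about +2.65 rad anticlockwise.

Request:
step_arm --pt "1 -3 0" --pt "1 -3 -10" --pt "1 -3 -20" --pt "1 -3 -30" --pt "1 -3 -40" --pt "1 -3 -50" --pt "1 -3 -60" --pt "1 -3 -60" --pt "1 -3 -60" --pt "1 -3 -60" --spin '[-0.14,-0.28,-0.42,-0.56,-0.7,-0.84,-0.98,-1.09,-1.09,-1.09]' --fingers '[60,60,60,60,60,60,60,60,60,60]'

```text
time_s: 13.15
eef_pos: [0.6071, 0.0186, 0.2596]
eef_rot: [0.292, 0.644, 0.292, -0.644]
wrist_force: [0.5, 0.1, 1.1]
opening: 0.603
```

```bash
python3 look.py 15;  python3 - <<'E'
from h import *
o=ctrl.get_obs();R=toolR(o); print('toolz',np.arctan2(R[1,2],R[0,2]),o['q'].round(2)); print(wproj([.607,.019,.187],o))
E
```

```text
13.15 [0.60711758 0.01856333 0.25959656] 0.6030785795793056 [0.48495717 0.05510531 1.08137271]
toolz -2.2909830548173353 [-0.17  0.24  1.5   0.    1.4   2.13]
(np.float64(282.9699575592121), np.float64(232.84125839822843))
```

View pics/w15.png

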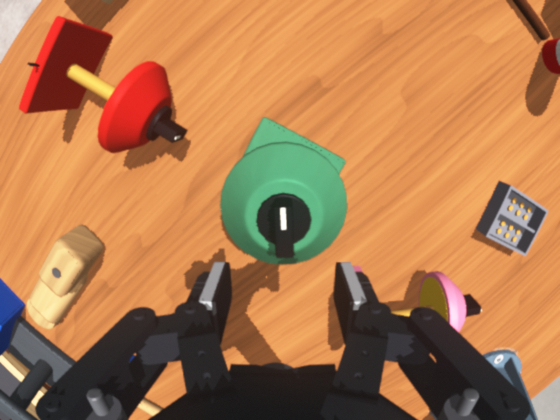

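The bar is vertical in the image at column 283, exactly between the fingers. I'll descend and grip.

Request:
step_arm --pt "0 0 -25" --pt "0 0 -50" --pt "0 0 -68" --pt "0 0 -78" --pt "0 0 -83" --pt "0 0 -83" --pt "0 0 -83" --spin '[0,0,0,0,0,0,0]' --fingers '[50,50,50,40,32,26,22]'

```text
time_s: 13.95
eef_pos: [0.6079, 0.0175, 0.1774]
eef_rot: [0.291, 0.645, 0.291, -0.644]
wrist_force: [0.2, -0.3, 0.1]
opening: 0.22
```

Request:
step_arm --pt "0 0 0" --pt "0 0 0" --pt "0 0 0" --pt "0 0 0" --pt "0 0 0" --pt "0 0 0" --spin '[0,0,0,0,0,0]' --fingers '[19,16,13,10,5,0]'

```text
time_s: 14.55
eef_pos: [0.6076, 0.0172, 0.1776]
eef_rot: [0.291, 0.645, 0.29, -0.644]
wrist_force: [-2.5, -0.7, 5.5]
opening: 0.14
```

```bash
python3 look.py 16; python3 -c "
from h import *
o=ctrl.get_obs();print(o['torque'])"
```

```text
14.55 [0.60758117 0.01721622 0.17757583] 0.14001375863971513 [-2.5109285  -0.65993461  5.52930313]
[-0.31398979  0.47855903  0.07087091]
```

View pics/v16.png

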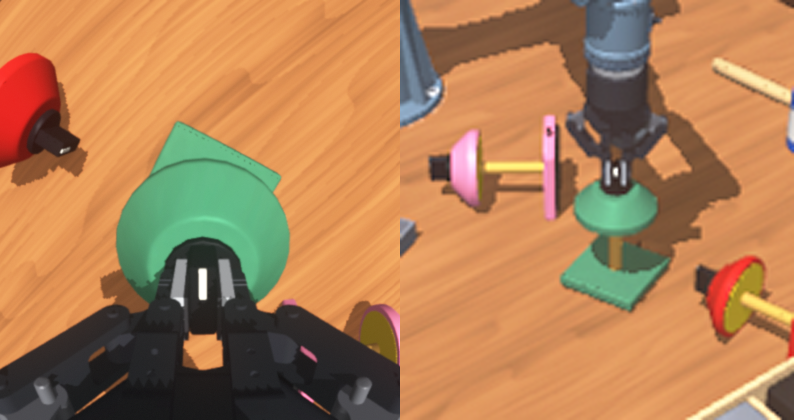

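The grip is on the bar and the lamp is still standing. Turning anticlockwise.

Request:
step_arm --pt "0 0 0" --pt "0 0 0" --pt "0 0 0" --pt "0 0 0" --pt "0 0 0" --pt "0 0 0" --pt "0 0 0" --pt "0 0 0" --pt "0 0 0" --pt "0 0 0" --spin '[0.1,0.22,0.35,0.48,0.61,0.74,0.87,1.0,1.1,1.1]' --fingers '[0,0,0,0,0,0,0,0,0,0]'

```text
time_s: 15.65
eef_pos: [0.6085, 0.0193, 0.178]
eef_rot: [0.586, 0.398, 0.585, -0.395]
wrist_force: [1.3, 5.9, 5.7]
opening: 0.137
```

```bash
python3 look.py 17; python3 -c "
from h import *
o=ctrl.get_obs();print(o['torque'],o['q'].round(2))"
```

```text
15.65 [0.60851222 0.01925801 0.17800003] 0.13668062725039234 [1.28934161 5.86057336 5.73235711]
[ 1.13268082 -0.09609726 -0.06461495] [-0.16  0.31  1.58  0.    1.24  1.03]
```

View pics/v17.png

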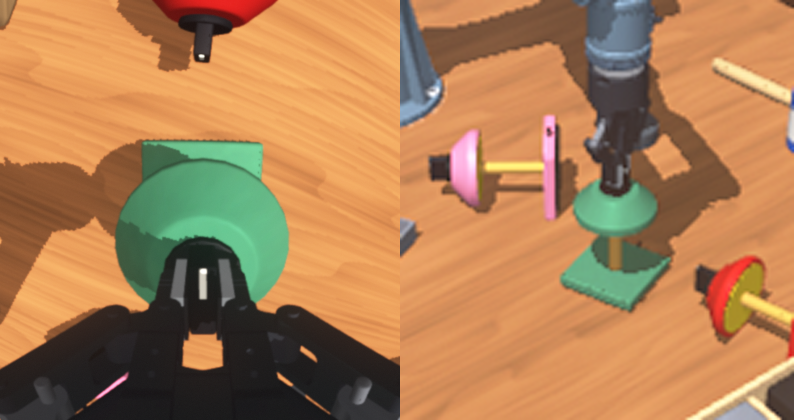

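Request:
step_arm --pt "0 1 0" --pt "0 1 0" --pt "0 1 0" --pt "0 1 0" --pt "0 1 0" --pt "0 1 0" --pt "0 1 0" --pt "0 1 0" --pt "0 1 0" --pt "0 1 0" --spin '[0.13,0.26,0.39,0.52,0.65,0.78,0.91,1.04,1.17,1.25]' --fingers '[0,0,0,0,0,0,0,0,0,0]'

```text
time_s: 16.75
eef_pos: [0.6067, 0.0204, 0.1784]
eef_rot: [0.707, -0.021, 0.707, 0.023]
wrist_force: [-7.9, 5.4, 13.8]
opening: 0.139
```

```bash
python3 look.py 18; python3 -c "
from h import *
o=ctrl.get_obs();print(o['torque'],o['q'].round(2))"
```

```text
16.75 [0.60671324 0.02043925 0.17835406] 0.13881764442940506 [-7.86909393  5.41128853 13.78811731]
[1.25965622 1.64930402 0.05818567] [-0.16  0.31  1.58  0.    1.25 -0.22]
```

View pics/v18.png

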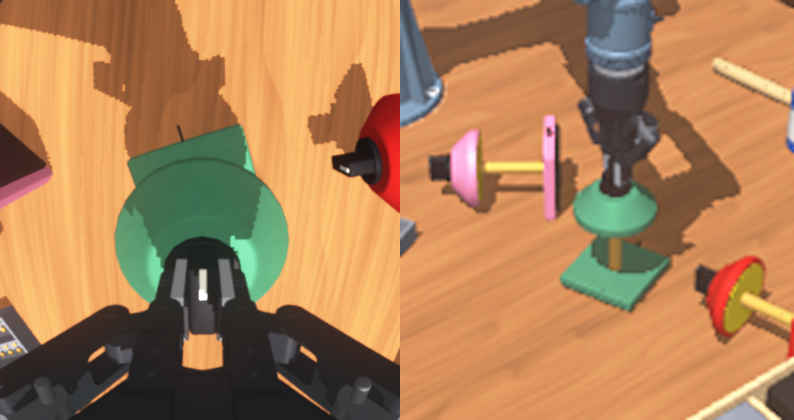

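Request:
step_arm --pt "-1 1 1" --pt "-1 1 2" --pt "-1 1 2" --pt "-1 1 2" --pt "-1 1 2" --pt "-1 1 2" --pt "-1 1 2" --spin '[0.0,0.06,0.12,0.18,0.24,0.28,0.28]' --fingers '[0,0,0,0,0,0,0]'

```text
time_s: 17.55
eef_pos: [0.6053, 0.02, 0.1778]
eef_rot: [0.696, -0.118, 0.698, 0.119]
wrist_force: [-2.3, 1.0, -0.3]
opening: 0.138
```

```bash
python3 look.py 19; python3 -c "
from h import *
o=ctrl.get_obs();print(o['torque'],o['q'].round(3))"
```

```text
17.55 [0.60530887 0.02001958 0.17780275] 0.13787432662253074 [-2.34314322  0.97069197 -0.31810584]
[ 0.20342391  0.66812813 -0.01687141] [-0.163  0.311  1.583  0.     1.249 -0.498]
```

View pics/v19.png

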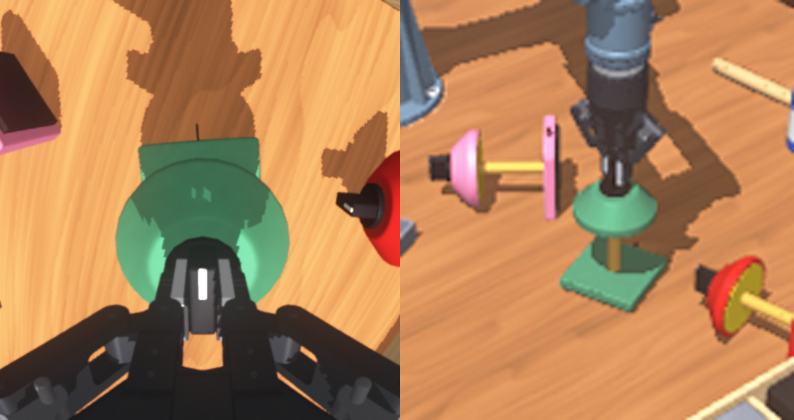

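Request:
step_arm --pt "0 0 0" --pt "0 0 0" --pt "0 0 0" --pt "0 0 0" --pt "0 0 0" --spin '[0.04,0.08,0.12,0.16,0.16]' --fingers '[0,0,0,0,0]'

```text
time_s: 18.15
eef_pos: [0.6063, 0.0195, 0.1777]
eef_rot: [0.686, -0.173, 0.686, 0.173]
wrist_force: [0.2, -0.2, -4.5]
opening: 0.136
```

```bash
python3 look.py 20; python3 -c "
from h import *
o=ctrl.get_obs();print(o['torque'],o['q'].round(3))"
```

```text
18.15 [0.60625612 0.01945857 0.17768627] 0.13630512711412426 [ 0.19148938 -0.23959559 -4.48709631]
[-0.08010101 -0.10732225 -0.06275735] [-0.163  0.312  1.583 -0.     1.247 -0.658]
```

View pics/v20.png

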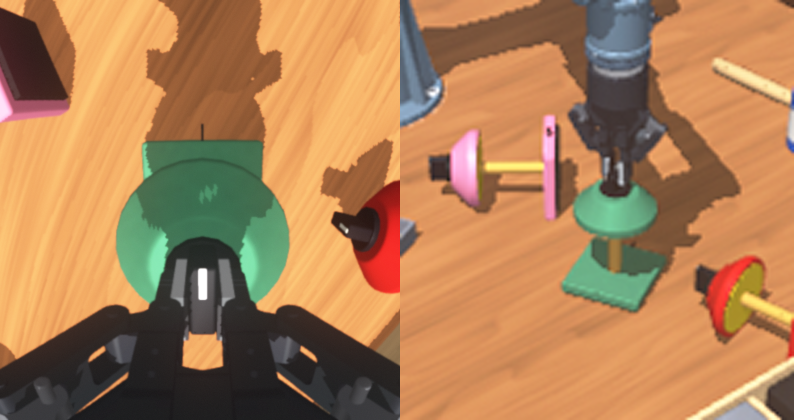

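The bar is now aligned with the plate's -x mark and the lamp began turning with the knob, so it is at the stop. I'll lower slightly, release and retreat.

Request:
step_arm --pt "0 0 -1" --pt "0 0 -1" --pt "0 0 -1" --pt "0 0 -1" --pt "0 0 -1" --pt "0 0 -1" --pt "0 0 15" --pt "0 0 45" --pt "0 0 85" --pt "0 0 120" --spin '[0,0,0,0,0,0,0,0,0,0]' --fingers '[0,12,16,22,35,50,55,55,55,55]'

```text
time_s: 19.25
eef_pos: [0.6064, 0.0196, 0.3015]
eef_rot: [0.686, -0.174, 0.685, 0.173]
wrist_force: [0.8, 0.3, 0.3]
opening: 0.552
```

Request:
step_arm --pt "0 0 10" --pt "0 0 10" --pt "0 0 10" --spin '[0,0,0]' --fingers '[55,55,55]'

```text
time_s: 19.55
eef_pos: [0.6057, 0.0197, 0.3074]
eef_rot: [0.685, -0.173, 0.686, 0.174]
wrist_force: [-0.4, 0.3, -0.1]
opening: 0.551
```

```bash
python3 look.py 21
python3 - <<'E'
from h import *
a=cv2.imread('pics/w21.png')[110:260,210:360]; b=cv2.imread('pics/s21.png')[150:250,215:315]
cv2.imwrite('pics/c21.png',cv2.hconcat([cv2.resize(a,(400,400),interpolation=cv2.INTER_CUBIC),cv2.resize(b,(400,400),interpolation=cv2.INTER_CUBIC)])); snap('top','t21.png')
E
```

```text
19.55 [0.60569236 0.01965953 0.30736429] 0.5509644787137925 [-0.35502759  0.28973275 -0.06773623]
```

View pics/c21.png

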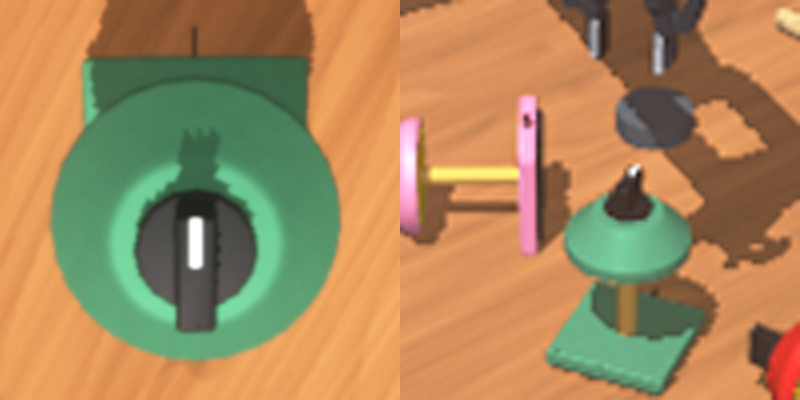

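View pics/t21.png

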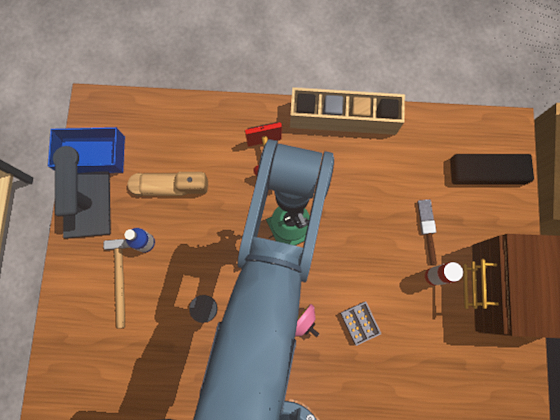

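The lamp stands level, the bar points at the plate's -x mark, the robot is clear, and the bystanders are where they were.

```bash
python3 -c "
from bench import hand_in
print(hand_in())"
```

```text
the job is handed in; nothing more can be done
None
```

The green lamp is standing on its foot with the dimmer turned to its off stop. I handed the job in at about 19.7 s; `hand_in()` gives no verdict.

**Standing it up:** I lowered the part-open fingers between the base plate and the shade and pushed the plate's upper edge until the lamp passed its balance point. The rear knuckle then caught the shade rim, and I eased the lamp down onto its foot.

**Turning the dimmer:** I gripped the knob bar from above and turned it about 2.8 rad anticlockwise. Over the last 0.16 rad of that turn, the lamp itself turned by about 0.1 rad with the knob, which I took to mean it had reached the stop. I then let go and moved clear.

**Last checks:**
- **Lamp:** the scene and wrist pictures show it upright and level.
- **Knob:** the white line points at the middle of the plate's -x edge. I took that as zero; it fits where the lamp began to turn, but I could not read the joint angle directly.
- **Bystanders:** those visible in the last top view look where they were at the start.
- **Contact:** the wrist force was near zero after release.

**What disagreed:**
- While tipping, the gripper jammed briefly between plate and shade at about 11 N. Closing the fingers a little and moving on cleared it.
- While I turned the knob, the upward force on the tool rose to about 14 N. Lifting 2 mm brought it back down.

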